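Pop the colorimeter's sample port

TASK

Open the sample port of the white colorimeter for the next cuvette: with the fingertips press the blue lid in (a white dot marks the spot) as far as it goes, one press only, then draw back up so that its push-push latch lets go and the lid springs up by itself. Stay clear of it for a second or two to see that it stays open. Leave the grey battery lid beside it alone, and do not pick up or shove the things standing around.

Things in the scene. Friction and masses are not known exactly. Their poses are not given: they have to be found in the camera images.
- reader: the colorimeter's white base, 170 x 200 x 25 mm, fixed to the bench; origin on the bench. Its x axis runs from the black control strip (at x = -83 mm, on the robot's side) towards the lid hinges. The two hatch housings, each 100 x 80 mm, with rims 87 mm above the bench, stand on it at y = +46 and y = -46 mm; which is on which side varies.
- port_press (a point): centre of the white dot on top of the blue sample-port lid, where it is pressed. Lid 86 x 68 x 10 mm, one of two side by side on the white reader (68 mm measured along the hinge; hinged on the edge away from the reader's control strip). The dot is 22 mm in from the free edge and 60 mm from the hinge line. Site x axis points from the free edge towards the hinge, y along the hinge, z out of the lid top (up while shut, at about 100 mm above the bench).
- port_lid (a joint): hinge angle of the blue lid, rad: 0 shut and latched, negative when pressed in (stop at -0.105, where the dot has sunk 6 mm), 1.25 fully open. Pressing to about -0.09 or to the stop takes 2 to 3 N at the dot and unlatches it; when let go it springs up in about half a second and its spring holds it there. It rises after the finger, swinging back towards its hinge side. Pushed shut again when open, it latches again.
- port_cam (a joint): the hidden cam in the blue lid's latch, m: 0 latched, about 0.006 while pressed to the stop, 0.012 after one whole press (open), 0.018 to 0.024 after a second press. It cannot be reached.
- cell_press (a point): centre of the white dot on top of the grey battery lid, where it is pressed. Lid 86 x 68 x 10 mm, one of two side by side on the white reader (68 mm measured along the hinge; hinged on the edge away from the reader's control strip). The dot is 22 mm in from the free edge and 60 mm from the hinge line. Site x axis points from the free edge towards the hinge, y along the hinge, z out of the lid top (up while shut, at about 100 mm above the bench).
- cell_lid (a joint): hinge angle of the grey battery lid, rad; same latch as the blue one; 0 shut. To be left shut.
- beaker: small glass beaker, 64 mm wide, 85 mm high; origin under its centre; loose bystander
- dish: white porcelain evaporating dish, 90 mm wide, 35 mm high; origin under its centre; loose bystander
- tealight: unlit tealight in an aluminium cup, 38 mm wide, 14 mm high; origin under its centre; loose bystander
- stopper: red-brown rubber stopper, 32 mm wide, 26 mm high; origin under its centre; loose bystander
- amber: amber glass jar with a black cap, 54 mm wide, 100 mm high; origin under its centre; loose bystander
- cuvettes: orange cuvette block, 50 x 90 x 30 mm; origin under its centre; loose bystander

How it is judged:
By the outcome, as a careful person would: the job done as asked, in the order asked, and still so for the second after the job is handed in, with the robot touching nothing.
It also fails if it takes over 32 s, if anything falls off the work surface, if the arm or the gripper's body presses on something with over 40 N, if the wrist force passes 120 N, or if a joint passes its speed limit or range.

ROBOT

A 6-joint arm with a two-finger parallel gripper is mounted at the origin on the work surface. World frame = base frame: x ahead of the robot, y to its left, z up, the work surface at z = 0. Lengths are in m, angles in rad, forces in N, time in s.
With the tool pointing down it reaches from about 0.325 to 0.75 m from the base axis. Payload 7.6 kg.
Tool frame: the origin (TCP) lies at the very end of the fingers, on their centre line; the grasp point (between the pads) lies manip.grip_point_offset behind it (manip.grip_point_offset is the distance from the TCP to the grasp point, in m); z points along the fingers, y is the direction in which the jaws open and shut (so a half turn about z gives the same grasp; the last joint's range is limited). The gripper opens to 85 mm and grips with 20 to 120 N. Pads are 22 mm wide; open, the fingers measure 114 mm over their backs; the gripper's body (76 mm by 85 mm) begins 54 mm behind the grasp point. The pads swing forward as they close: fully open they stand 13 mm farther back than shut.
Start: joints at [1.123, 0.052, 1.401, -0, 1.689, -0.07], TCP at [0.194, 0.488, 0.208] pointing down, gripper open.
Joint ranges: [-2.9, 2.9], [-0.91, 2.17], [0.12, 2.37], [-1.06, 4.2], [0.26, 2.73], [-2.93, 2.93]. Speed limits (rad/s): [2.57, 2.57, 3.01, 3.14, 3.14, 3.14].

INTERFACE

Orientations are given as a unit quaternion [x, y, z, w].
In Python, from station import monitor, imaging, manip gives the robot as it stands.
- The arm moves only by the tool apply_moves, never from a script. Its argument "increments" is one flat list of numbers, 7 for each row, row after row: the turn, a rotation vector about the tool's x, y, z in degrees, then the shift along the tool's x, y, z in cm, then the finger opening in cm, from 0 to 8.54. A call has 1 to 10 rows; each row is the pose to reach, as a shift and turn from the pose measured when the call began, along the tool's axes at that moment; what a row does not reach only later rows make up. A row lasts 1/12 s, in which the tool goes at most 41.7 mm and 7.16 degrees, less where a joint would pass 70% of its speed; a pose out of reach is approached as far as the arm can. A call with a gripper value outside its range is refused whole. The fingers move at their own pace and stop on an object; "squeeze" is the grip in N (left out, the last holds). Time passes only in rows, so rows that repeat a pose let the fingers close. It gives the time, the measured TCP pose, the force and the opening at its end, in the units of the state.
- monitor.get_obs(): the state, without advancing time (a new reading comes with each control period).
- imaging.camera(name): name is "scene" or "top" or "wrist"; returns a dict with "pixels" (384x512x3 uint8, red, green, blue), "depth" (384x512 float32, m along the optical axis (not along the pixel's ray), 0 where there is no reading), "mtx" (3x3 intrinsics, pixels), "dist" ([k1, k2, p1, p2, k3] as OpenCV has them; the pictures are not rectified), "pose" (4x4, takes a point from camera to world coordinates). Camera axes: x right, y up, looking along -z (the intrinsics and any distortion apply to the point x, -y, -z); pixel columns grow to the right and rows downward; lengths in m; the calibration is good to about 2 mm. A picture is of the moment at which its call begins.
- manip.hand_in(): hands the job in, once; it reports no verdict.
The state is a dict: "clock": time; "qpos": joint angles; "dq": joint speeds; "tau": joint torques, N m; "tcp_pos": TCP position; "tool_rot": TCP orientation; "ft_force": force on the tool from outside, world axes, zero at the start; "torque": the same for the moment, N m; "finger_gap": finger opening in m.
Only numpy, scipy, OpenCV 4.12 (cv2) and the standard library are available. Lean on these libraries where they do the work, as an engineer would, in place of code of your own. Each camera call takes 0.05 s, during which the arm holds its last target. There are 200 camera calls.

## Working session

There is one attempt and no reset: what is moved stays moved. The work goes in short steps, Python scripts to look and compute and a tool call to move; the robot and the scene stay as the last step left them, time stands still between calls to the robot, and variables do not carry over. Pictures are saved under pics/ and viewed, about 8 in all and at most 12, crops included, and the job is handed in when it is done.

Besides the shell and the picture viewer there is one more tool, called after "Emit:" by a JSON object that holds its "name" and its "arguments". apply_moves: Moves the arm, as the interface text tells. Its arguments: {"type":"object","properties":{"increments":{"type":"array"},"squeeze":{"type":"number"}},"required":["increments"]}

```bash
mkdir -p pics
cat > h.py <<'E'
import numpy as np, cv2
from station import monitor, imaging, manip
def ray(c,uv):
    p=cv2.undistortPoints(np.array(uv,float).reshape(-1,1,2),np.array(c["mtx"]),np.array(c["dist"])).reshape(-1,2)
    d=np.c_[p[:,0],-p[:,1],-np.ones(len(p))]
    T=np.array(c["pose"]); return T[:3,3],d@T[:3,:3].T
def plane(c,uv,z):
    o,d=ray(c,uv); return o+d*((z-o[2])/d[:,2])[:,None]
def withdepth(c,uv):
    o,d=ray(c,uv); return np.array([o+d[i]*c["depth"][int(round(v)),int(round(u))] for i,(u,v) in enumerate(uv)])
E
python3 - <<'E'
from h import *
print(monitor.get_obs(), manip.grip_point_offset)
ims=[]
for n in("top","scene"):
    c=imaging.camera(n); np.save(f"{n}.npy",c,allow_pickle=True)
    cv2.imwrite(f"pics/{n}0.png",c["pixels"][:,:,::-1]); print(n,np.round(c["pose"],3))
E
```

```text
{'clock': 0.0, 'qpos': array([ 1.12270947e+00,  5.28458711e-02,  1.40170756e+00,  3.91645688e-06,
        1.68859665e+00, -7.03090266e-02]), 'dq': array([ 7.20634947e-05, -6.88936799e-04,  1.20145031e-03,  1.32637100e-03,
       -3.85798408e-05,  1.19764316e-03]), 'tau': array([ 7.97434950e-04, -3.81671584e+01, -3.60182834e+01, -3.51629944e-05,
        6.28190857e-03,  1.38786979e-05]), 'tcp_pos': array([0.19348811, 0.4876897 , 0.20707636]), 'tool_rot': array([ 1.87767406e-01,  9.82213213e-01, -7.52201549e-04, -2.01467995e-04]), 'ft_force': array([ 0.43666216, -0.06483905,  0.04885407]), 'torque': array([ 0.00993032,  0.03382155, -0.01548976]), 'finger_gap': 0.08538621019466448} 0.0187
top [[-0.024  0.987 -0.156  0.465]
 [-0.999 -0.03  -0.039  0.081]
 [-0.044  0.155  0.987  0.839]
 [ 0.     0.     0.     1.   ]]
scene [[-4.960e-01 -5.290e-01  6.890e-01  1.291e+00]
 [ 8.690e-01 -3.010e-01  3.940e-01  5.040e-01]
 [-1.000e-03  7.930e-01  6.090e-01  7.030e-01]
 [ 0.000e+00  0.000e+00  0.000e+00  1.000e+00]]
```

View pics/top0.png

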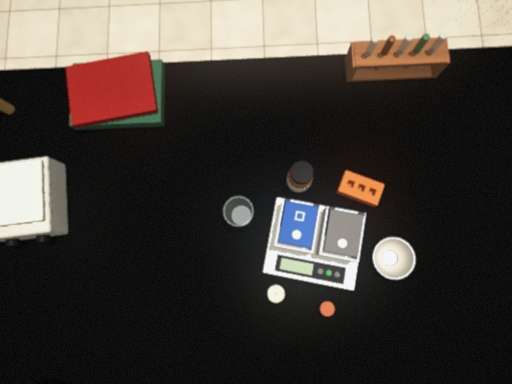

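View pics/scene0.png

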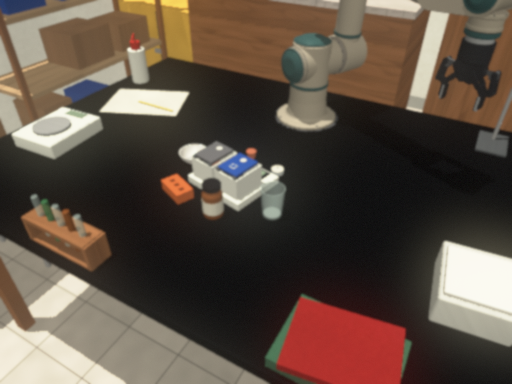

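The top view shows the blue lid at about (298,225) with its dot at (297,235), and the grey lid's dot at (342,243). The beaker is at (238,211), the amber jar at (300,177), the tealight at (276,294) and the stopper at (327,309). In the scene view the blue lid is near (238,165).

Run:
```python
from h import *
res={}
for n in("top","scene"):
    c=np.load(f"{n}.npy",allow_pickle=True).item(); im=c["pixels"]; hsv=cv2.cvtColor(im,cv2.COLOR_RGB2HSV)
    m=cv2.inRange(hsv,(105,120,60),(130,255,255)); 
    k,l,s,ce=cv2.connectedComponentsWithStats(m)
    if n=="top": roi=(260,190,110,110)
    else: roi=(190,130,100,90)
    x0,y0,w,h=roi; sub=np.zeros_like(m); sub[y0:y0+h,x0:x0+w]=m[y0:y0+h,x0:x0+w]
    cs,_=cv2.findContours(sub,cv2.RETR_EXTERNAL,cv2.CHAIN_APPROX_NONE); b=max(cs,key=cv2.contourArea)
    r=cv2.boxPoints(cv2.minAreaRect(b)); print(n,"box",r.round(1).tolist())
    print(plane(c,r,0.1).round(4).tolist())
    fill=cv2.drawContours(np.zeros_like(m),[cv2.convexHull(b)],-1,255,-1)
    wh=((im.min(2)>130)&(cv2.erode(fill,np.ones((3,3)))>0)).astype(np.uint8)
    k,l,s,ce=cv2.connectedComponentsWithStats(wh)
    for i in range(1,k): print(s[i],ce[i].round(1),plane(c,[ce[i]],.1).round(4),withdepth(c,[ce[i]]).round(4))
    sc=6; x0,y0,w,h=roi
    cv2.imwrite(f"pics/{n}z.png",cv2.resize(im[y0:y0+h,x0:x0+w,::-1],None,fx=5,fy=5,interpolation=cv2.INTER_CUBIC))
a=cv2.imread("pics/topz.png");b=cv2.imread("pics/scenez.png");b=cv2.copyMakeBorder(b,0,100,0,0,cv2.BORDER_CONSTANT)
o=np.hstack([a,b]);cv2.imwrite("pics/zoom.png",cv2.resize(o,None,fx=.76,fy=.76));print(o.shape)
```

```text
top box [[277.70001220703125, 241.60000610351562], [285.0, 200.60000610351562], [317.70001220703125, 206.5], [310.3999938964844, 247.39999389648438]]
[[0.491, 0.0658, 0.1], [0.5736, 0.0481, 0.1], [0.5596, -0.0176, 0.1], [0.4778, 0.0011, 0.1]]
[294 210  12  12  86] [299.3 215.6] [[0.542  0.0203 0.1   ]] [[0.5419 0.0204 0.1011]]
[291 229  11  11  86] [296.2 234.2] [[0.5049 0.0282 0.1   ]] [[0.5049 0.0281 0.0995]]
scene box [[218.8000030517578, 165.8000030517578], [247.1999969482422, 146.8000030517578], [257.3999938964844, 162.10000610351562], [229.0, 181.0]]
[[0.5593, -0.0122, 0.1], [0.4401, 0.0051, 0.1], [0.4938, 0.0676, 0.1], [0.6036, 0.0473, 0.1]]
[240 158   7   5  29] [243.  159.9] [[0.5035 0.0287 0.1   ]] [[0.5027 0.0283 0.0994]]
[230 164   7   5  19] [232.8 166.2] [[0.5429 0.0208 0.1   ]] [[0.5423 0.0205 0.0995]]
(550, 1050, 3)
```

View pics/zoom.png

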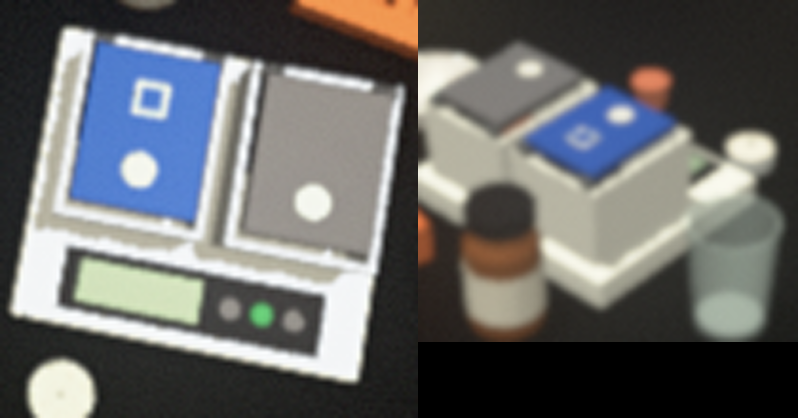

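Both views agree on the dot at about (0.504, 0.028, 0.0995), which matches the 100 mm given, and on a reader yaw of about -12°. I'll move to hover above it with the fingers shut.

Emit:
{"name": "apply_moves", "arguments": {"increments": [0, 0, -3, -3.3, -2.2, 0, 0, 0, 0, -6, -6.6, -4.5, 0, 0, 0, 0, -9.8, -9.8, -6.7, 0, 0, 0, 0, -9.8, -13.1, -8.9, 0.5, 0, 0, 0, -9.8, -16.4, -11.1, 1, 0, 0, 0, -9.8, -19.6, -13.4, 1.5, 0, 0, 0, -9.8, -22.9, -15.6, 2, 0, 0, 0, -9.8, -26.2, -17.8, 2.5, 0, 0, 0, -9.8, -29.5, -20, 2.5, 0, 0, 0, -9.8, -32.7, -22.3, 2.5, 0]}}

```text
clock: 0.93
tcp_pos: [0.4156, 0.1579, 0.1818]
tool_rot: [0.103, 0.995, -0.001, -0.001]
ft_force: [1.4, -0.4, 0.8]
finger_gap: -0.0001
```

```bash
cat > go.py <<'E'
from h import *
from scipy.spatial.transform import Rotation as R
import sys
o=monitor.get_obs(); r=R.from_quat(o["tool_rot"]); t=np.array(eval(sys.argv[1]))
print("t",o["clock"],"tcp",o["tcp_pos"].round(4),"F",o["ft_force"].round(2),"gap",round(o["finger_gap"],4))
print("axes",r.as_matrix().round(4).tolist()); print("shift cm",(r.inv().apply(t-o["tcp_pos"])*100).round(2))
a=np.radians(-11.9); des=R.from_matrix(np.array([[-np.cos(a),-np.sin(a),0],[-np.sin(a),np.cos(a),0],[0,0,-1]]).T if 0 else np.c_[[-np.cos(a),-np.sin(a),0],[-np.sin(a),np.cos(a),0],[0,0,-1]])
print("turn deg",np.degrees((r.inv()*des).as_rotvec()).round(2))
E
python3 go.py "[.5042,.0285,.15]"
```

```text
t 0.9333 tcp [0.4156 0.1579 0.1818] F [ 1.35 -0.36  0.78] gap -0.0001
axes [[-0.9787, 0.2053, -0.0015], [0.2053, 0.9787, -0.0015], [0.0011, -0.0017, -1.0]]
shift cm [-11.33 -10.84   3.19]
turn deg [-0.1  -0.06  0.05]
```

Emit:
{"name": "apply_moves", "arguments": {"increments": [0, 0, 0, -2.8, -2.7, 0.8, 0, 0, 0, 0, -5.6, -5.4, 1.6, 0, 0, 0, 0, -8.4, -8.1, 2.4, 0, 0, 0, 0, -10.5, -10, 3, 0, -0.1, 0, 0, -11.3, -10.8, 3.2, 0, -0.1, 0, 0, -11.3, -10.8, 3.2, 0, -0.1, 0, 0, -11.3, -10.8, 3.2, 0, -0.1, 0, 0, -11.3, -10.8, 3.2, 0]}}

```text
clock: 1.6
tcp_pos: [0.5036, 0.0301, 0.1502]
tool_rot: [0.103, 0.995, 0.0, -0.001]
ft_force: [-0.4, 0.5, 0.3]
finger_gap: 0.0003
```

```bash
python3 go.py "[.5042,.0285,.1]"
python3 - <<'E'
from h import *
c=imaging.camera("wrist"); im=c["pixels"]; cv2.imwrite("pics/w1.png",im[:,:,::-1])
s=imaging.camera("scene"); cv2.imwrite("pics/s1.png",cv2.resize(s["pixels"][60:240,130:370,::-1],None,fx=3,fy=3))
o,d=ray(c,[[256,192]]);print(o,d)
T=np.array(c["pose"]);q=T[:3,:3].T@(np.array([.5042,.0285,.0995])-T[:3,3]);q=q*[1,-1,-1]
print(q,cv2.projectPoints(q.reshape(1,3),np.zeros(3),np.zeros(3),np.array(c["mtx"]),np.array(c["dist"]))[0].ravel())
hsv=cv2.cvtColor(im,cv2.COLOR_RGB2HSV); m=cv2.inRange(hsv,(105,120,60),(130,255,255))
cs,_=cv2.findContours(m,cv2.RETR_EXTERNAL,cv2.CHAIN_APPROX_NONE)
if cs:
    b=max(cs,key=cv2.contourArea); f=cv2.drawContours(np.zeros_like(m),[cv2.convexHull(b)],-1,255,-1)
    k,l,st,ce=cv2.connectedComponentsWithStats(((im.min(2)>150)&(f>0)).astype(np.uint8))
    for i in range(1,k):
        if st[i][4]>30: print(st[i],plane(c,[ce[i]],.0995).round(4))
E
```

```text
t 1.6 tcp [0.5036 0.0301 0.1502] F [-0.36  0.48  0.26] gap 0.0003
axes [[-0.9789, 0.2042, -0.001], [0.2042, 0.9789, 0.0007], [0.0011, 0.0005, -1.0]]
shift cm [-0.1  -0.14  5.02]
turn deg [ 0.03 -0.06  0.12]
[0.43634085 0.04457081 0.31617047] [[ 0.25459348 -0.05674757 -0.96541196]]
[-0.00195122  0.0092996   0.22741798] [254.72980121 204.97153215]
[245 195  22  21 354] [[0.5042 0.0295 0.0995]]
```

View pics/w1.png

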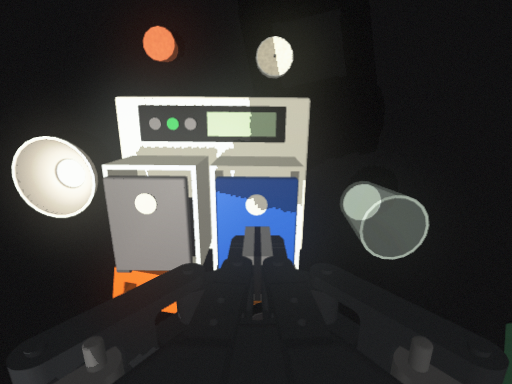

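The wrist view shows the blue dot at (256,205), just ahead of the shut fingertips, with the grey lid well to the left. It puts the dot at (0.504, 0.0295). Next I'll descend slowly to contact.

Emit:
{"name": "apply_moves", "arguments": {"increments": [0, 0, 0, -0.1, -0.1, 1.5, 0, 0, 0, 0, -0.1, -0.1, 3, 0, 0, 0, 0, -0.1, -0.1, 4, 0, 0, 0, 0, -0.1, -0.1, 4.6, 0, 0, 0, 0, -0.1, -0.1, 4.9, 0, 0, 0, 0, -0.1, -0.1, 5.1, 0, 0, 0, 0, -0.1, -0.1, 5.3, 0, 0, 0, 0, -0.1, -0.1, 5.4, 0, 0, 0, 0, -0.1, -0.1, 5.4, 0]}}

```text
clock: 2.45
tcp_pos: [0.5046, 0.0291, 0.0967]
tool_rot: [0.102, 0.995, 0.0, 0.0]
ft_force: [0.5, -0.6, -0.3]
finger_gap: -0.0001
```

Emit:
{"name": "apply_moves", "arguments": {"increments": [0, 0, 0, 0, 0, 0.1, 0, 0, 0, 0, 0, 0, 0.2, 0, 0, 0, 0, 0, 0, 0.3, 0, 0, 0, 0, 0, 0, 0.3, 0]}}

```text
clock: 2.78
tcp_pos: [0.5045, 0.029, 0.0936]
tool_rot: [0.102, 0.995, 0.0, -0.0]
ft_force: [0.4, 0.6, -1.1]
finger_gap: -0.0001
```

Run:
```python
from h import *
print(monitor.get_obs()["ft_force"],monitor.get_obs()["tau"].round(2))
s=imaging.camera("scene"); w=imaging.camera("wrist")
a=cv2.resize(s["pixels"][110:220,180:300],(480,440),interpolation=2); b=cv2.resize(w["pixels"][140:290,200:310],(320,440),interpolation=2)
cv2.imwrite("pics/p2.png",np.hstack([a,b])[:,:,::-1])
print(withdepth(w,[[225,195],[290,195],[225,215],[290,215],[207,250],[150,225]]).round(4).tolist())
```

```text
[ 0.39547025  0.63545989 -1.08602913] [ -0.   -37.12 -34.5    0.    -0.04   0.  ]
[[0.4777, 0.0151, 0.0986], [0.4866, 0.0542, 0.0962], [0.49, 0.0123, 0.0996], [0.4981, 0.0517, 0.1], [0.5111, -0.0049, 0.0992], [0.4866, -0.0351, 0.1005]]
```

View pics/p2.png

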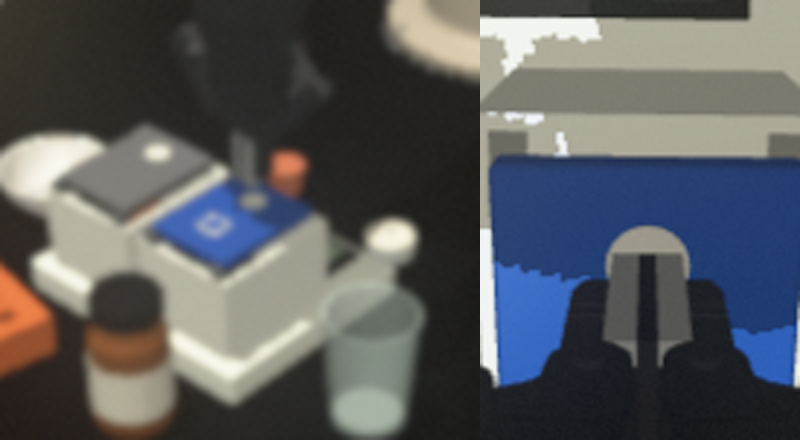

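The tips sit over the dot but the lid is still at 99–100 mm and there is no force, so it hasn't been pressed yet. I'll go on down in small steps.

Emit:
{"name": "apply_moves", "arguments": {"increments": [0, 0, 0, 0, 0, 0.1, 0, 0, 0, 0, 0, 0, 0.2, 0, 0, 0, 0, 0, 0, 0.3, 0, 0, 0, 0, 0, 0, 0.3, 0]}}

```text
clock: 3.22
tcp_pos: [0.5044, 0.029, 0.0904]
tool_rot: [0.102, 0.995, 0.0, -0.0]
ft_force: [0.0, 0.0, 0.0]
finger_gap: 0.0003
```

Run:
```python
from h import *
w=imaging.camera("wrist"); o=monitor.get_obs(); print(o["ft_force"],o["torque"],o["tau"].round(2))
b=cv2.resize(w["pixels"][140:290,200:310],(320,440),interpolation=2); cv2.imwrite("pics/p3.png",b[:,:,::-1])
for pts in ([218,192],[236,192],[285,192],[225,215],[290,215],[256,196]):
    u,v=pts; P=withdepth(w,[[u+i,v+j] for i in range(-3,4) for j in range(-3,4)]); print(np.median(P,0).round(4))
```

```text
[-0.94428954  1.04857937 -0.96293549] [ 0.00488686 -0.00313096  0.00243267] [-0.000e+00 -3.694e+01 -3.418e+01  0.000e+00 -1.000e-02  0.000e+00]
[ 4.886e-01 -4.000e-04  2.960e-02]
[0.4919 0.0148 0.0295]
[0.5012 0.0541 0.0292]
[0.4885 0.0129 0.1   ]
[0.4965 0.0516 0.1001]
[0.4822 0.0329 0.0967]
```

View pics/p3.png

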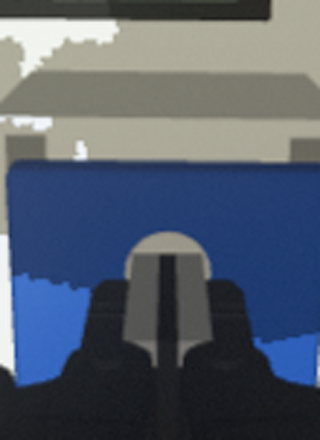

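Run:
```python
from h import *
w=imaging.camera("wrist"); print(w["pose"][:3,3], monitor.get_obs()["tcp_pos"])
for v in range(196,262,5):
    print(v,withdepth(w,[[248,v],[256,v],[262,v]]).round(4).tolist(), w["pixels"][v,[248,256,262]].mean(1).round())
```

```text
[0.4371051  0.04353361 0.25640457] [0.50449992 0.02903141 0.09060704]
196 [[0.4808, 0.0289, 0.0967], [0.4817, 0.0336, 0.097], [0.4826, 0.0372, 0.0966]] [60. 58. 56.]
201 [[0.4828, 0.0285, 0.1004], [0.484, 0.0332, 0.0999], [0.485, 0.0367, 0.0989]] [73. 73. 73.]
206 [[0.4856, 0.028, 0.1014], [0.4371, 0.0435, 0.2564], [0.4876, 0.0361, 0.1004]] [72. 72. 70.]
211 [[0.4893, 0.0271, 0.0994], [0.4899, 0.0319, 0.1005], [0.4911, 0.0354, 0.0994]] [72. 71. 70.]
216 [[0.4923, 0.0265, 0.0998], [0.4932, 0.0312, 0.1001], [0.4941, 0.0348, 0.0998]] [71. 72. 70.]
221 [[0.4952, 0.0258, 0.1006], [0.4966, 0.0305, 0.0995], [0.4971, 0.0342, 0.1003]] [ 85. 149. 147.]
226 [[0.4917, 0.0272, 0.1176], [0.4922, 0.0315, 0.1186], [0.4934, 0.0346, 0.1173]] [113.  96. 111.]
231 [[0.492, 0.0273, 0.1239], [0.4922, 0.0316, 0.1255], [0.4927, 0.0346, 0.1257]] [86. 33. 86.]
236 [[0.492, 0.0275, 0.1302], [0.4927, 0.0314, 0.1304], [0.4934, 0.0344, 0.1302]] [87. 29. 85.]
241 [[0.492, 0.0277, 0.1362], [0.4924, 0.0315, 0.1368], [0.4935, 0.0343, 0.1359]] [85. 31. 85.]
246 [[0.4914, 0.028, 0.1428], [0.4926, 0.0315, 0.1417], [0.4929, 0.0343, 0.1424]] [86. 30. 85.]
251 [[0.4917, 0.0281, 0.147], [0.4929, 0.0315, 0.1462], [0.4925, 0.0342, 0.1479]] [84. 29. 85.]
256 [[0.4917, 0.0283, 0.1517], [0.4926, 0.0316, 0.1513], [0.4936, 0.034, 0.1503]] [103.  30. 102.]
261 [[0.4912, 0.0285, 0.1568], [0.4952, 0.031, 0.1507], [0.4956, 0.0335, 0.1509]] [31. 34. 96.]
```

The wrist depth puts the front edge of the fingertips at about 0.115 m, roughly 14 mm above the lid, so the real tips end above the reported TCP. I'll keep descending and watch the force.

Emit:
{"name": "apply_moves", "arguments": {"increments": [0, 0, 0, 0, 0, 0.2, 0, 0, 0, 0, 0, 0, 0.4, 0, 0, 0, 0, 0, 0, 0.6, 0, 0, 0, 0, 0, 0, 0.8, 0, 0, 0, 0, 0, 0, 0.8, 0]}}

```text
clock: 3.73
tcp_pos: [0.5042, 0.029, 0.082]
tool_rot: [0.102, 0.995, 0.0, -0.001]
ft_force: [-0.1, 0.3, 0.3]
finger_gap: -0.0001
```

```bash
cat > w.py <<'E'
from h import *
w=imaging.camera("wrist"); o=monitor.get_obs(); print(o["clock"],o["tcp_pos"].round(4),o["ft_force"].round(2),o["tau"].round(2))
b=w["pixels"]
for v in range(196,256,4):
    print(v,np.median(withdepth(w,[[u,v] for u in range(222,232)]),0).round(4),withdepth(w,[[248,v]]).round(4),b[v,[225,248]].tolist())
E
python3 w.py
```

```text
3.7833 [0.5043 0.029  0.0822] [0.58 0.13 0.16] [-0.000e+00 -3.699e+01 -3.391e+01  0.000e+00 -3.000e-02 -0.000e+00]
196 [0.4929 0.006  0.0293] [[0.4966 0.0235 0.0294]] [[229, 232, 233], [172, 169, 154]]
200 [0.4781 0.0169 0.0963] [[0.4808 0.0291 0.0958]] [[42, 56, 89], [34, 49, 85]]
204 [0.4795 0.017  0.0997] [[0.4821 0.0289 0.0995]] [[39, 63, 113], [39, 63, 113]]
208 [0.4816 0.0166 0.1002] [[0.4839 0.0286 0.1012]] [[40, 65, 115], [36, 62, 113]]
212 [0.4841 0.0159 0.1002] [[0.4867 0.0279 0.0997]] [[39, 65, 115], [33, 61, 112]]
216 [0.4863 0.0154 0.1004] [[0.489  0.0274 0.1001]] [[38, 63, 115], [35, 62, 115]]
220 [0.4891 0.0146 0.0995] [[0.4916 0.0268 0.0994]] [[35, 61, 113], [33, 61, 113]]
224 [0.4912 0.0143 0.1   ] [[0.4941 0.0263 0.0994]] [[34, 62, 114], [34, 60, 113]]
228 [0.4937 0.0136 0.1001] [[0.4911 0.0274 0.1129]] [[35, 62, 114], [86, 86, 85]]
232 [0.496  0.0129 0.1004] [[0.4919 0.0273 0.1164]] [[32, 61, 114], [85, 86, 85]]
236 [0.4985 0.0125 0.1001] [[0.491  0.0277 0.1235]] [[34, 61, 114], [84, 85, 85]]
240 [0.5007 0.0121 0.1005] [[0.4916 0.0277 0.1267]] [[32, 59, 114], [84, 84, 84]]
244 [0.5037 0.0111 0.0994] [[0.4917 0.0278 0.131 ]] [[34, 60, 114], [86, 86, 84]]
248 [0.5057 0.0107 0.1005] [[0.4914 0.028  0.1357]] [[49, 96, 179], [85, 85, 84]]
252 [0.5084 0.0099 0.1   ] [[0.4914 0.0282 0.1396]] [[54, 103, 193], [85, 85, 83]]
```

No contact yet. The tip edge now reads about 0.110 m, so about 9–10 mm remain.

Emit:
{"name": "apply_moves", "arguments": {"increments": [0, 0, 0, 0, 0, 0.2, 0, 0, 0, 0, 0, 0, 0.4, 0, 0, 0, 0, 0, 0, 0.6, 0, 0, 0, 0, 0, 0, 0.7, 0, 0, 0, 0, 0, 0, 0.7, 0]}}

```text
clock: 4.2
tcp_pos: [0.5042, 0.0291, 0.0751]
tool_rot: [0.102, 0.995, 0.0, -0.001]
ft_force: [-2.0, 0.6, 2.8]
finger_gap: 0.0002
```

```bash
python3 w.py
```

```text
4.25 [0.5042 0.0291 0.0753] [-1.49  0.62  1.83] [ -0.19 -36.14 -33.51  -0.06  -0.51  -0.  ]
196 [0.491  0.0073 0.0295] [[0.4945 0.0242 0.03  ]] [[233, 236, 238], [170, 167, 152]]
200 [0.4945 0.0064 0.0288] [[0.4984 0.0233 0.0279]] [[202, 209, 215], [143, 144, 136]]
204 [0.4783 0.0178 0.097 ] [[0.4807 0.0294 0.0971]] [[37, 54, 95], [35, 53, 91]]
208 [0.4803 0.0174 0.0977] [[0.4831 0.0289 0.0968]] [[38, 62, 113], [39, 63, 114]]
212 [0.4825 0.0169 0.0979] [[0.4847 0.0286 0.0988]] [[38, 64, 114], [36, 60, 113]]
216 [0.4849 0.0163 0.0982] [[0.4872 0.028  0.0982]] [[34, 61, 113], [36, 62, 114]]
220 [0.487  0.0158 0.098 ] [[0.4895 0.0275 0.0983]] [[36, 62, 113], [37, 63, 113]]
224 [0.4894 0.0152 0.0981] [[0.4917 0.027  0.0986]] [[36, 62, 113], [33, 59, 113]]
228 [0.4918 0.0146 0.0979] [[0.4914 0.0273 0.1052]] [[36, 61, 115], [85, 84, 83]]
232 [0.4941 0.0142 0.0981] [[0.4913 0.0275 0.1108]] [[32, 60, 113], [84, 85, 84]]
236 [0.4963 0.0137 0.0986] [[0.4913 0.0277 0.1158]] [[33, 60, 113], [84, 84, 82]]
240 [0.499  0.013  0.0982] [[0.4914 0.0278 0.1204]] [[29, 57, 112], [86, 85, 83]]
244 [0.5012 0.0123 0.0983] [[0.4916 0.0279 0.1242]] [[31, 59, 113], [83, 83, 82]]
248 [0.5035 0.0117 0.0983] [[0.4911 0.0282 0.1295]] [[32, 60, 114], [84, 84, 83]]
252 [0.5057 0.011  0.0988] [[0.4915 0.0282 0.1325]] [[51, 101, 185], [84, 84, 82]]
```

There is contact: about 2 N and the lid is down about 2 mm. I'll continue to the stop.

Emit:
{"name": "apply_moves", "arguments": {"increments": [0, 0, 0, 0, 0, 0.1, 0, 0, 0, 0, 0, 0, 0.2, 0, 0, 0, 0, 0, 0, 0.3, 0, 0, 0, 0, 0, 0, 0.4, 0, 0, 0, 0, 0, 0, 0.4, 0]}}

```text
clock: 4.67
tcp_pos: [0.504, 0.0291, 0.071]
tool_rot: [0.102, 0.995, 0.0, -0.001]
ft_force: [-2.1, 0.5, 3.3]
finger_gap: -0.0002
```

```bash
python3 w.py | sed -n '1p;6,12p'
```

```text
4.7167 [0.5041 0.0291 0.0711] [-2.2   0.48  1.81] [ -0.28 -36.38 -33.58  -0.11  -0.54  -0.  ]
212 [0.483  0.0166 0.0919] [[0.4857 0.0283 0.0913]] [[40, 64, 116], [39, 65, 116]]
216 [0.4853 0.016  0.0923] [[0.4877 0.0279 0.0923]] [[39, 65, 116], [36, 63, 115]]
220 [0.4875 0.0157 0.0923] [[0.4899 0.0274 0.0928]] [[39, 65, 116], [36, 63, 116]]
224 [0.4898 0.0149 0.0925] [[0.4922 0.0269 0.0928]] [[38, 64, 116], [36, 62, 115]]
228 [0.4922 0.0143 0.0924] [[0.4911 0.0274 0.1016]] [[38, 63, 115], [83, 83, 81]]
232 [0.4945 0.014  0.0931] [[0.4914 0.0275 0.1063]] [[34, 60, 115], [85, 84, 83]]
236 [0.4968 0.0132 0.0932] [[0.4917 0.0276 0.1105]] [[32, 59, 114], [84, 84, 84]]
```

Emit:
{"name": "apply_moves", "arguments": {"increments": [0, 0, 0, 0, 0, 0.05, 0, 0, 0, 0, 0, 0, 0.1, 0, 0, 0, 0, 0, 0, 0.15, 0, 0, 0, 0, 0, 0, 0.15, 0]}}

```text
clock: 5.05
tcp_pos: [0.5042, 0.0291, 0.0704]
tool_rot: [0.102, 0.995, 0.0, -0.001]
ft_force: [-5.4, -0.1, 8.1]
finger_gap: 0.0001
```

```bash
python3 w.py | sed -n '1p;6,12p'
```

```text
5.1 [0.5042 0.0292 0.0703] [-5.6  -0.47  7.46] [ -0.38 -34.03 -32.47  -0.1   -1.34  -0.  ]
212 [0.4832 0.0163 0.0912] [[0.4859 0.0283 0.0905]] [[39, 64, 116], [36, 63, 115]]
216 [0.4855 0.016  0.0914] [[0.4876 0.0279 0.0923]] [[37, 63, 115], [35, 62, 114]]
220 [0.4875 0.0156 0.0922] [[0.4902 0.0274 0.0917]] [[36, 63, 115], [35, 62, 115]]
224 [0.4899 0.015  0.0918] [[0.4922 0.027  0.0927]] [[36, 62, 114], [34, 61, 114]]
228 [0.4924 0.0144 0.092 ] [[0.4911 0.0275 0.1012]] [[36, 62, 114], [84, 84, 82]]
232 [0.4945 0.014  0.0927] [[0.4915 0.0275 0.1057]] [[35, 62, 116], [85, 84, 83]]
236 [0.4969 0.0134 0.0927] [[0.4915 0.0277 0.1107]] [[33, 61, 114], [83, 83, 83]]
```

It's at the stop: the force rose to 8 N and the lid is at about -0.105 rad. Now I'll draw up quickly, then back towards the robot.

Emit:
{"name": "apply_moves", "arguments": {"increments": [0, 0, 0, 0, 0, -2, 0, 0, 0, 0, 0, 0, -5, 0, 0, 0, 0, 1, 0, -8.5, 0, 0, 0, 0, 3, 0, -12, 0, 0, 0, 0, 5.5, 0, -15, 0, 0, 0, 0, 8, 0, -17, 0, 0, 0, 0, 10, 0, -18, 0, 0, 0, 0, 12, 0, -18, 0, 0, 0, 0, 12, 0, -18, 0, 0, 0, 0, 12, 0, -18, 0]}}

```text
clock: 5.93
tcp_pos: [0.3869, 0.0535, 0.2508]
tool_rot: [0.102, 0.995, 0.0, 0.001]
ft_force: [0.0, -0.5, -0.3]
finger_gap: -0.0002
```

Emit:
{"name": "apply_moves", "arguments": {"increments": [0, 0, 0, 0, 0, 0, 0, 0, 0, 0, 0, 0, 0, 0, 0, 0, 0, 0, 0, 0, 0, 0, 0, 0, 0, 0, 0, 0, 0, 0, 0, 0, 0, 0, 0, 0, 0, 0, 0, 0, 0, 0, 0, 0, 0, 0, 0, 0, 0, 0, 0, 0, 0, 0, 0, 0, 0, 0, 0, 0, 0, 0, 0, 0, 0, 0, 0, 0, 0, 0]}}

```text
clock: 6.77
tcp_pos: [0.387, 0.0535, 0.2508]
tool_rot: [0.102, 0.995, 0.0, 0.001]
ft_force: [0.3, -0.3, -0.8]
finger_gap: -0.0001
```

Run:
```python
from h import *
a=imaging.camera("scene")["pixels"][100:230,150:310]; b=imaging.camera("top")["pixels"][160:320,220:420]
print(monitor.get_obs()["ft_force"])
cv2.imwrite("pics/e.png",np.hstack([cv2.resize(a,(400,325),interpolation=2),cv2.resize(b,(400,325),interpolation=2)])[:,:,::-1])
```

```text
[-0.64636144 -0.21501535  0.21085861]
```

View pics/e.png

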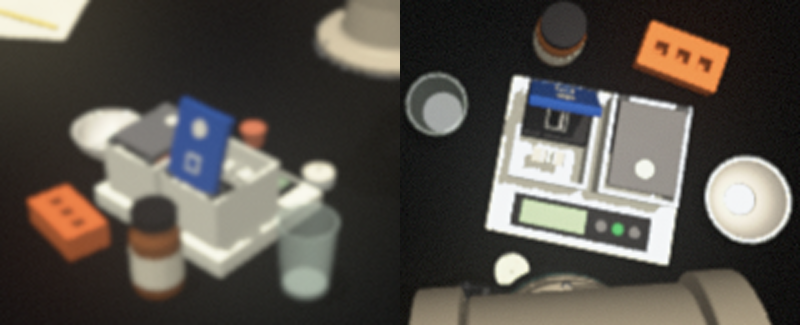

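Both views show the blue lid standing open, the grey lid shut and everything else in place. I'll wait another second, check once more numerically and hand in.

Emit:
{"name": "apply_moves", "arguments": {"increments": [0, 0, 0, 0, 0, 0, 0, 0, 0, 0, 0, 0, 0, 0, 0, 0, 0, 0, 0, 0, 0, 0, 0, 0, 0, 0, 0, 0, 0, 0, 0, 0, 0, 0, 0, 0, 0, 0, 0, 0, 0, 0, 0, 0, 0, 0, 0, 0, 0, 0, 0, 0, 0, 0, 0, 0, 0, 0, 0, 0, 0, 0, 0, 0, 0, 0, 0, 0, 0, 0]}}

```text
clock: 7.7
tcp_pos: [0.3869, 0.0535, 0.2508]
tool_rot: [0.102, 0.995, 0.0, 0.001]
ft_force: [-1.2, -0.5, -1.0]
finger_gap: -0.0002
```

Run:
```python
from h import *
c=imaging.camera("scene"); m=cv2.inRange(cv2.cvtColor(c["pixels"],cv2.COLOR_RGB2HSV),(105,120,60),(130,255,255))
ys,xs=np.nonzero(m[120:190,205:265]); P=withdepth(c,np.c_[xs+205,ys+120]); print("blue z 2/98%",np.percentile(P[:,2],[2,98]).round(3))
t=imaging.camera("top"); print("grey lid",withdepth(t,[[342,230],[342,243]]).round(3).tolist(), monitor.get_obs()["ft_force"].round(2))
print(manip.hand_in())
```

```text
blue z 2/98% [-0.001  0.171]
grey lid [[0.511, -0.063, 0.101], [0.485, -0.062, 0.1]] [ 0.06 -0.56  0.36]
the job is handed in; nothing more can be done
None
```

The blue sample-port lid is open. I pressed its dot once with the shut fingertips as far as it goes, where the force rose to about 8 N and the lid had sunk to about -0.105 rad. Then I drew up and back, and the lid sprang up by itself.

- **Stays open:** I stayed clear for about 2 s. The last check still had the lid's top edge at about 0.17 m, and the robot was touching nothing.
- **Surroundings:** the grey battery lid was still shut at 0.100 m. In the last picture the beaker, amber jar, cuvette block, dish, tealight and stopper looked to be where they started.
- **Disagreement:** the shut fingertips ended about 24 mm above the reported TCP, going by the wrist camera's depth. I found contact by force and depth, still in a single press.
- **Bad reading:** the lowest height in the final blue-lid check (-0.001 m) is most likely background pixels caught in the colour mask.

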